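# Set the slope of a swivel foot with a pendulum angle gauge

### The arm

A 7-joint arm with a two-finger parallel gripper is mounted at the origin on the work surface. World frame = base frame: x ahead of the robot, y to its left, z up, the work surface at z = 0. Lengths are in m, angles in degrees, forces in N, time in s.
With the tool pointing down it reaches from about 0.425 to 0.875 m from the base axis. Payload 4.7 kg.
Tool frame: the origin (TCP) lies on the centre line of the jaws, within the pads' length; the fingertips stand 14 mm ahead of it and the grasp point (between the pads) lies 5 mm behind it; z points along the fingers, y is the line along which they close (so a half turn about z gives the same grasp; the last joint's range is limited). The gripper opens to 87 mm and grips with 3 to 60 N. Pads are 19 mm wide; open, the fingers measure 117 mm over their backs; the gripper's body (75 mm by 190 mm) begins 51 mm behind the grasp point.
Start: joints at [65.552, 18.392, -4.016, 83.108, 1.295, 78.541, -3.26], TCP at [0.277, -0.588, 0.237] pointing down, gripper open.
Joint ranges: [-163.93, 163.93], [-17.29, 119.83], [-79.2, 71.16], [3.27, 140.29], [-89.18, 269.18], [5.43, 117.66], [-154.24, 154.24]. Speed limits (degrees/s): [147.25, 147.25, 180, 180, 180, 180, 180].

### API

Orientations are given as [roll, pitch, yaw] about the fixed x, y, z axes, in that order (R = Rz(yaw) Ry(pitch) Rx(roll)).
In Python, from cell import env gives the robot as it stands.
- The arm moves only by the tool jog_arm, never from a script. Its argument "motion" is a list that holds one entry, the list of rows, each a list of 7 numbers: the shift along the tool's x, y, z in units of 0.1 m (1.0 is 0.1 m), then the turn, a rotation vector about the tool's x, y, z in units of 180 degrees (1.0 is 180 degrees), then the closure, from 0 (fully open) to 1 (shut). A call has 1 to 5 rows; each row is the pose to reach, as a shift and turn from the pose commanded when the call began, along the tool's axes at that moment, turning the shorter way round; what a row does not reach only later rows make up. A row lasts 1/10 s, in which the tool goes at most 50 mm and 8.59 degrees, less where a joint would pass 70% of its speed; a pose out of reach is approached as far as the arm can. A call with a number of a shift or a turn outside -1 to 1 is refused whole. A call with a gripper value outside its range is refused whole. The fingers move at their own pace and stop on an object; "grip_force" is the grip in N (left out, the last holds). Time passes only in rows, so rows that repeat a pose let the fingers close. It gives the time, the measured TCP pose, the force, the opening and the grip force at its end, in the units of the state.
- env.get_obs(): the state, without advancing time (a new reading comes with each control period).
- env.read_camera(name): name is "scene" or "top"; returns (picture, depth): 400x640x3 uint8, red, green, blue; 400x640 float32, m along the optical axis (not along the pixel's ray), 0 where there is no reading.
- env.camera_info(name): a dict with "camera_matrix" (3x3 intrinsics, pixels), "origin" and "orientation" of the camera in the world. Camera axes: x right, y down, z forward; pixel columns grow to the right and rows downward; lengths in m; the calibration is good to about 2 mm. A picture is of the moment at which its call begins. camera_info takes no time and is no camera call.
- env.sign_off(): hands the job in; it is judged then, once.
The state is a dict: "time_s": time; "qpos": joint angles; "joint_velocities": joint speeds; "effort": joint torques, N m; "tool_pos": TCP position; "tool_rot": TCP orientation; "force": force on the tool from outside, world axes, zero at the start; "wrist_torque": the same for the moment, N m; "grip_width": finger opening in m; "grasp_force": force on a finger pad.
Only numpy, scipy, OpenCV 4.12 (cv2) and the standard library are available. Lean on these libraries where they do the work, as an engineer would, in place of code of your own. Each camera call takes 0.05 s, during which the arm holds its last target. There are 200 camera calls.

### The job

Open the lid of the instrument case until it rests back on its stop, take out the pendulum angle gauge and stand it upright and centred on the tilting cap of the swivel foot, lightly pressed down so the cap lies flat under it. Then rock gauge and cap together until the swinging pointer settles on the gauge's index mark, and finish while still holding the gauge there, flat on the cap, so that I can lock the foot. Leave everything else on the bench where it is.

Things in the scene. Friction and masses are not known exactly. Their poses are not given: they have to be found in the camera images.
- case: open-topped grey plastic case fixed to the bench, 140 (x) x 160 (y) x 145 high outside, walls and floor 5 thick; origin at the centre of its underside; its front, with the lid's tab, faces its -x
- lid (a joint): angle of the case's lid: 0 shut, grows as the front edge goes up and back, stop at 1.80 rad; hinge axis is the case's y axis along the far (+x) rim. The lid (140 x 160 x 8, 0.25 kg) falls shut if let go before upright (1.57) and falls onto its stop beyond it
- lid_hinge (a point): point on the hinge axis at the middle of the far rim, at the lid's underside, 145.5 above the bench; axes turn with the lid (at 0 they equal the case's axes: its -x points to the tab, y is the hinge axis)
- lid_tab (a point): grip point in the black tab (20 wide along y, 10 thick, reaches 40 mm out of the lid's front edge in the lid's plane); this point is 26 mm out from the edge, 166 mm from the hinge and 4 mm above the lid's underside. Pinched on its two sides (along y) it can turn between the finger pads, so the gripper can keep pointing down over the whole swing
- gauge: pendulum angle gauge, about 0.35 kg (hidden scale 0.8 to 1.25), standing loose in the case: aluminium sole 34 (x) x 110 (y) x 8 high, plate 20 x 110 up to 95 high, black rubber grip on top 24 (x) x 40 (y) from 95 to 130 high. Origin at the centre of the sole's underside, z up through the grip, x out of the white dial face. Grip it across x, at 115 above the sole
- pointer (a joint): angle of the black pendulum pointer on the dial, about the gauge's x axis through a pivot 82 above the sole; 0 = pointing straight down the gauge's -z (gauge upright), positive swings the tip towards the gauge's +y. It hangs plumb, so turning the gauge by -a about its own x axis makes it read +a; it swings at about 2.5 Hz and settles in about 2 s
- index (a joint): angle of the index mark on the dial, same axis, zero and sense as the pointer; preset and stiff, 0.17 to 0.42 rad: do not move it
- pointer_tip (a point): lower end of the pointer, 46 mm from the pivot, on the dial side (+x); z along the pointer, towards the pivot
- index_mark (a point): inner end of the index mark, a black block 7 wide and 14 long, 52 mm from the pivot just outside the pointer's tip; z towards the pivot
- foot: swivel foot fixed to the bench: dark steel block 90 x 90 x 24 with rubber ring, sprung steel stud and tilting cap; origin at the centre of the block's underside. The stud gives way straight down by up to 10 mm: about 1 N to start, then 0.9 N per mm
- cap (a joint): tilt of the foot's cap about the foot's x axis (positive lifts its +y side), stops at +-0.55 rad, stiff enough to stay (0.03 N m); pressed on by the flat sole of the gauge it turns to lie flat under it
- cap_top (a point): centre of the cap's flat top face, 56 (x) x 90 (y), plate 10 thick, about 71 above the bench; axes of the cap, z out of the top. The cap's tilt axis runs along x, 15 mm below this point (on -z). The gauge's x lies along this x, dial towards +x
- tape_roll: clear tape roll lying flat, 90 diameter, 24 high; bystander
- screwdriver: screwdriver lying flat, about 200 long, under 40 high; bystander
- vial: amber jar 32 diameter, 55 high; bystander
- tissue_box: white tissue box with a slot on top, 110 x 220 x 75 high; bystander
- beaker: glass beaker 68 diameter, 85 high; bystander
- wash_bottle: white bottle 64 diameter, 160 high; bystander
- wrench: wrench lying flat, about 180 long, under 20 high; bystander
There are look-alikes about, which are no part of the job. Leave any pink look-alike of the case alone.

How it is judged:
By the outcome, as a careful person would: the job done as asked, in the order asked, and still so for the second after the job is handed in, while the arm keeps its last pose, push and grip.
It also fails if it takes over 67 s, if anything falls off the work surface, if the arm or the gripper's body presses on something with over 40 N, if the wrist force passes 120 N, or if a joint passes its speed limit or range.

## Working session

There is one attempt and no reset: what is moved stays moved. The work goes in short steps, Python scripts to look and compute and a tool call to move; the robot and the scene stay as the last step left them, time stands still between calls to the robot, and variables do not carry over. Pictures are saved under pics/ and viewed, at most 10 in all, crops included, and the job is handed in when it is done.

Besides the shell and the picture viewer there is one more tool, called after "Request:" as name(argument=value, ...), one argument or row to a line, values as JSON. jog_arm: Moves the arm, as the interface text tells. Shifts and turns lie within -1 to 1; 1 stands for 0.1 m of shift or 180 degrees of turn. Its arguments: {"type":"object","properties":{"motion":{"type":"array","items":{"type":"array","items":{"type":"array","items":{"type":"number"}}}},"grip_force":{"type":"number"}},"required":["motion"]}

```bash
ls; mkdir -p pics
cat > h.py <<'E'
import numpy as np, cv2
from cell import env
from scipy.spatial.transform import Rotation as R
def cam(n):
    i=env.camera_info(n); K=np.array(i["camera_matrix"]); o=np.array(i["origin"]); q=np.array(i["orientation"])
    M=q if q.shape==(3,3) else R.from_euler('xyz',q,degrees=True).as_matrix() if q.size==3 else R.from_quat(q).as_matrix()
    return K,o,M
def cloud(n,d):
    K,o,M=cam(n); v,u=np.mgrid[:d.shape[0],:d.shape[1]]
    p=np.stack([(u-K[0,2])/K[0,0]*d,(v-K[1,2])/K[1,1]*d,d],-1)
    return p@M.T+o
def save(n,img): cv2.imwrite('pics/'+n,img[:,:,::-1])
E
python3 - <<'E'
from h import *
for n in("scene","top"):
    print(env.camera_info(n))
    p,d=env.read_camera(n); np.savez(n+'0.npz',p=p,d=d); save(n+'0.png',p)
print(env.get_obs())
E
```

```text
pics
{'camera_matrix': array([[479.3953347 ,   0.        , 332.05250281],
       [  0.        , 479.3953347 , 198.55788501],
       [  0.        ,   0.        ,   1.        ]]), 'origin': array([1.40343263, 0.44030673, 0.8083518 ]), 'orientation': array([-124.65071023,   -1.23046146,  117.61858035])}
{'camera_matrix': array([[365.74026589,   0.        , 327.07505632],
       [  0.        , 365.74026589, 202.47141781],
       [  0.        ,   0.        ,   1.        ]]), 'origin': array([ 0.39458307, -0.0124122 ,  1.13452992]), 'orientation': array([-173.35891117,    0.9343719 ,  -90.81689672])}
{'time_s': 0.1, 'qpos': array([65.55360763, 18.43513907, -4.01581651, 83.16732372,  1.29718254,
       78.53882451, -3.26073073]), 'joint_velocities': array([-0.13666955, -0.04687846,  0.02182273, -0.15622083, -0.06477631,
        0.05427172,  0.04024038]), 'effort': array([-6.02317286e-04, -4.92572486e+01, -4.05899137e-01, -3.13400352e+01,
       -6.40489510e-02,  3.95426864e-02,  7.92841070e-05]), 'tool_pos': array([ 0.2770679 , -0.58748952,  0.23557235]), 'tool_rot': array([-1.79904063e+02,  7.35644191e-03,  2.52559553e+01]), 'force': array([ 1.07993638, -0.48409238, -0.10213374]), 'wrist_torque': array([-0.01362437,  0.019013  ,  0.01942101]), 'grasp_force': 0.0, 'grip_width': 0.0869204841435286}
```

View pics/scene0.png

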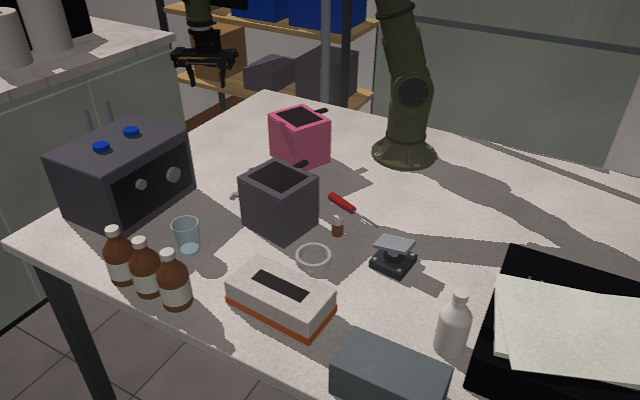

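View pics/top0.png

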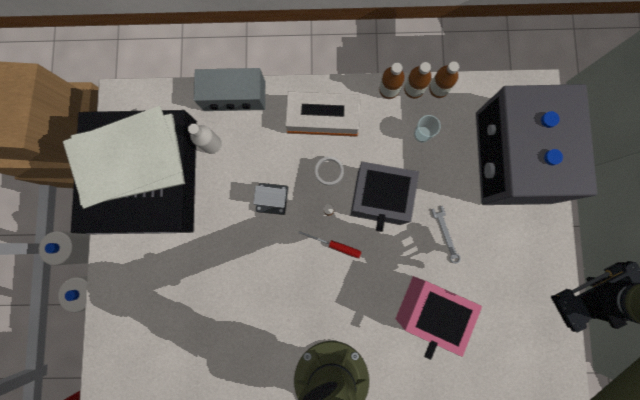

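Two case-like things stand on the bench in the top view: grey at (385,193) with its tab at (380,224), and pink at (440,317). The grey one is the case, since pink is excluded. The swivel foot is at (270,198). Next I enlarge the case and foot and measure them.

Run:
```python
from h import *
z=np.load('top0.npz');p,d=z['p'],z['d'];P=cloud('top',d);np.save('P.npy',P)
a=cv2.resize(p[150:245,340:435],(570,570),interpolation=cv2.INTER_CUBIC)
b=cv2.resize(p[170:227,243:300],(570,570),interpolation=cv2.INTER_CUBIC)
s=np.load('scene0.npz')
save('c1.png',cv2.resize(np.hstack([a,b]),(800,400)))
z2=P[...,2]
def box(m,name):
    pts=P[m]; r=cv2.minAreaRect(pts[:,:2].astype(np.float32)); print(name,m.sum(),np.round(pts.mean(0),4),[np.round(x,4) for x in r], np.round(np.percentile(pts[:,2],[2,50,98]),4))
def reg(r0,r1,c0,c1,lo,hi):
    m=np.zeros(z2.shape,bool); m[r0:r1,c0:c1]=1; return m&(z2>lo)&(z2<hi)
box(reg(150,235,340,430,.12,.18),'lid+tab')
box(reg(150,216,340,430,.14,.18),'lid')
box(reg(218,235,370,392,.12,.18),'tab')
box(reg(170,225,245,300,.05,.09),'cap')
box(reg(170,225,245,300,.015,.04),'base')
q=P[reg(178,212,250,292,.05,.1)]; A=np.c_[q[:,:2],np.ones(len(q))]; print(np.linalg.lstsq(A,q[:,2],rcond=None)[0])
# scene cloud
S=cloud('scene',s['d']); np.save('S.npy',S)
def sreg(r0,r1,c0,c1,lo,hi):
    m=np.zeros(z2.shape,bool); m[r0:r1,c0:c1]=1; return m&(S[...,2]>lo)&(S[...,2]<hi)
m=sreg(228,262,365,422,.055,.1);q=S[m];print(m.sum(),q.mean(0)); A=np.c_[q[:,:2],np.ones(len(q))]; print(np.linalg.lstsq(A,q[:,2],rcond=None)[0]); print(cv2.minAreaRect(q[:,:2].astype(np.float32)))
m=sreg(150,200,235,322,.14,.18);q=S[m];print(m.sum(),q.mean(0),cv2.minAreaRect(q[:,:2].astype(np.float32)))
```

```text
lid+tab 3203 [ 0.5329 -0.1562  0.1538] [array([ 0.5187, -0.1541]), array([0.1606, 0.1801]), np.float64(78.5344)] [0.1452 0.1541 0.158 ]
lid 2924 [ 0.5396 -0.1559  0.1542] [array([ 0.5382, -0.1581]), array([0.1606, 0.1408]), np.float64(78.7942)] [0.1501 0.1542 0.158 ]
tab 109 [ 0.4491 -0.1412  0.1528] [array([ 0.4483, -0.1498]), array([0.0395, 0.0404]), np.float64(78.0647)] [0.1322 0.1542 0.1581]
cap 589 [0.5397 0.1716 0.0708] [array([0.5403, 0.1714]), array([0.0882, 0.0565]), np.float64(83.4197)] [0.0596 0.0711 0.0814]
base 321 [0.5307 0.1711 0.0239] [array([0.5405, 0.1737]), array([0.0901, 0.09  ]), np.float64(82.9898)] [0.0183 0.0239 0.0293]
[0.02650056 0.22447588 0.01802663]
612 [0.54350403 0.17796649 0.07005931]
[-0.02682511  0.21450968  0.04646333]
((0.5392409563064575, 0.17578543722629547), (0.08923821151256561, 0.05962403491139412), 82.18375396728516)
2176 [ 0.54208116 -0.14721444  0.1528478 ] ((0.5174617767333984, -0.1496024876832962), (0.16382566094398499, 0.18160250782966614), 78.21282958984375)
```

View pics/c1.png

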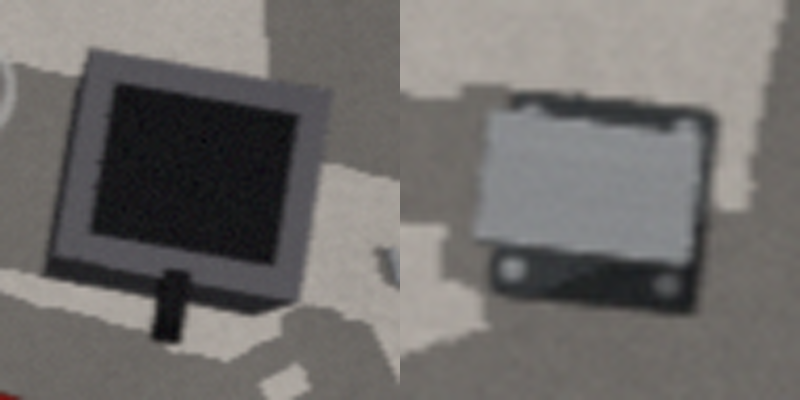

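The crop confirms the grey case: its lid is shut, its yaw is about -11°, and the black tab at crop (168,305) points toward the robot. The foot's cap at crop (590,185) is tilted about +0.22 rad with yaw about -7°. I'll start moving to above the tab.

Request:
jog_arm(
  motion=[
    [[1,-1,0,0,0,0.203,0],[1,-1,0,0,0,0.203,0],[1,-1,0,0,0,0.203,0],[1,-1,0,0,0,0.203,0],[1,-1,0,0,0,0.203,0]],
  ],
)

```text
time_s: 0.6
tool_pos: [0.326, -0.453, 0.2365]
tool_rot: [-180.0, 0.0, -11.3]
force: [0.1, -0.6, 0.7]
grip_width: 0.0869
grasp_force: 0.0
```

Request:
jog_arm(
  motion=[
    [[0.2,-1,0,0,0,0,0],[0.2,-1,0,0,0,0,0],[0.2,-1,0,0,0,0,0],[0.2,-1,0,0,0,0,0]],
  ],
)

```text
time_s: 1.0
tool_pos: [0.3648, -0.3594, 0.2365]
tool_rot: [180.0, 0.0, -11.1]
force: [-0.1, -0.3, -0.2]
grip_width: 0.087
grasp_force: 0.0
```

Request:
jog_arm(
  motion=[
    [[0.2,-1,0,0,0,0,0],[0.2,-1,0,0,0,0,0],[0.2,-1,0,0,0,0,0],[0.2,-1,0,0,0,0,0]],
  ],
)

```text
time_s: 1.4
tool_pos: [0.4034, -0.267, 0.2365]
tool_rot: [179.9, 0.0, -11.2]
force: [-0.7, -1.3, -0.1]
grip_width: 0.087
grasp_force: 0.0
```

Request:
jog_arm(
  motion=[
    [[0.1,-1,0,0,0,0,0],[0.1,-1,0,0,0,0,0],[0.1,-1,0,0,0,0,0],[0.1,-1,0,0,0,0,0]],
  ],
)

```text
time_s: 1.8
tool_pos: [0.4325, -0.172, 0.2365]
tool_rot: [179.9, 0.0, -11.3]
force: [-0.4, -1.0, -0.3]
grip_width: 0.0869
grasp_force: 0.0
```

Request:
jog_arm(
  motion=[
    [[0.04,-0.36,0,0,0,0,0],[0.04,-0.36,0.4,0,0,0,0],[0.04,-0.36,0.7,0,0,0,0],[0.04,-0.36,0.92,0,0,0,0.5],[0.04,-0.36,0.92,0,0,0,0.6]],
  ],
)

```text
time_s: 2.3
tool_pos: [0.4406, -0.1383, 0.1413]
tool_rot: [-180.0, 0.4, -11.6]
force: [-0.1, -0.6, -0.3]
grip_width: 0.0777
grasp_force: 0.0
```

Run:
```python
from h import *
for n in("scene","top"):
    p,d=env.read_camera(n); np.savez(n+'1.npz',p=p,d=d)
    if n=='scene': a=cv2.resize(p[80:230,180:380],(800,600),interpolation=cv2.INTER_CUBIC); save('s1.png',a)
o=env.get_obs();print(o['tool_pos'],o['grip_width'],o['force'])
```

```text
[ 0.44348884 -0.13808436  0.14478557] 0.07052826866027957 [-0.1228361  -0.30996019  0.06666161]
```

View pics/s1.png

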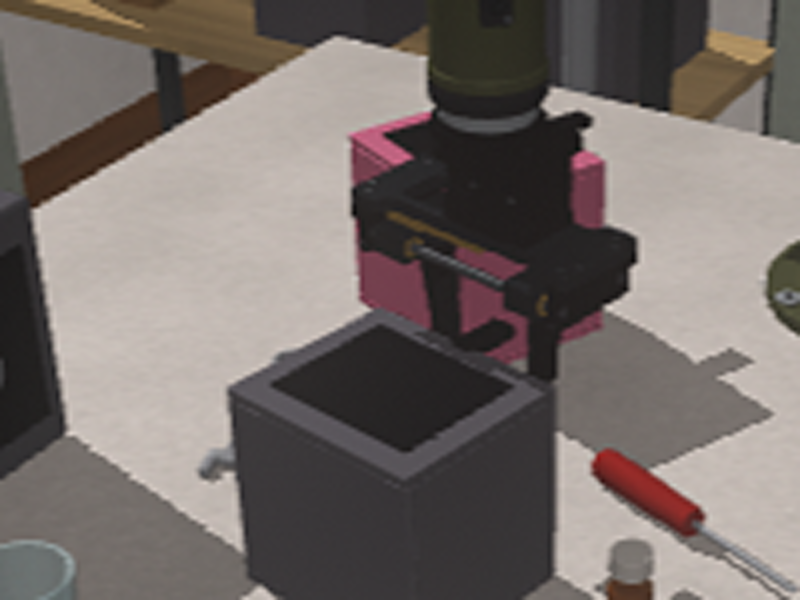

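The fingers at crop (440,300) and (545,350) straddle the black tab at (485,335). I'll close on it.

Request:
jog_arm(
  motion=[
    [[0,0,0,0,0,0,0.7],[0,0,0,0,0,0,0.75],[0,0,0,0,0,0,0.85],[0,0,0,0,0,0,1],[0,0,0,0,0,0,1]],
  ],
  grip_force=20,
)

```text
time_s: 2.9
tool_pos: [0.4439, -0.1359, 0.1448]
tool_rot: [180.0, -0.0, -11.3]
force: [-0.7, -0.5, 0.6]
grip_width: 0.0309
grasp_force: 0.0
```

Request:
jog_arm(
  motion=[
    [[0,0,0,0,0,0,1],[0,0,0,0,0,0,1],[0,0,0,0,0,0,1]],
  ],
)

```text
time_s: 3.2
tool_pos: [0.4434, -0.1379, 0.1447]
tool_rot: [179.8, -0.0, -11.3]
force: [-1.2, -5.2, 0.0]
grip_width: 0.0197
grasp_force: 20.0
```

Request:
jog_arm(
  motion=[
    [[0.017,0,-0.198,0,0,0,1],[0.057,0,-0.393,0,0,0,1],[0.12,0,-0.582,0,0,0,1],[0.206,0,-0.762,0,0,0,1],[0.312,0,-0.93,0,0,0,1]],
  ],
)

```text
time_s: 3.7
tool_pos: [0.4734, -0.1439, 0.2377]
tool_rot: [179.8, 0.1, -11.4]
force: [1.9, -4.7, -4.1]
grip_width: 0.02
grasp_force: 20.0
```

Request:
jog_arm(
  motion=[
    [[0,0,0,0,0,0,1]],
  ],
)

```text
time_s: 3.8
tool_pos: [0.4747, -0.1441, 0.2392]
tool_rot: [179.8, -0.1, -11.4]
force: [-4.0, -3.4, 0.5]
grip_width: 0.0199
grasp_force: 20.0
```

Request:
jog_arm(
  motion=[
    [[0.126,0,-0.154,0,0,0,1],[0.269,0,-0.292,0,0,0,1],[0.428,0,-0.412,0,0,0,1],[0.6,0,-0.513,0,0,0,1],[0.783,0,-0.591,0,0,0,1]],
  ],
)

```text
time_s: 4.3
tool_pos: [0.5502, -0.1592, 0.2962]
tool_rot: [179.9, 0.2, -11.4]
force: [-1.2, -3.8, -2.4]
grip_width: 0.02
grasp_force: 20.0
```

Request:
jog_arm(
  motion=[
    [[0,0,0,0,0,0,1]],
  ],
)

```text
time_s: 4.4
tool_pos: [0.5519, -0.1595, 0.2967]
tool_rot: [179.9, -0.0, -11.4]
force: [-2.6, -4.8, 2.3]
grip_width: 0.0197
grasp_force: 20.0
```

Request:
jog_arm(
  motion=[
    [[0.191,0,-0.056,0,0,0,1],[0.387,0,-0.089,0,0,0,1],[0.586,0,-0.099,0,0,0,1],[0.785,0,-0.084,0,0,0,1],[0.948,0,-0.054,0,0,0,1]],
  ],
)

```text
time_s: 4.9
tool_pos: [0.6429, -0.1777, 0.3003]
tool_rot: [179.9, 0.3, -11.4]
force: [-28.0, 1.9, 17.5]
grip_width: 0.0197
grasp_force: 20.0
```

Request:
jog_arm(
  motion=[
    [[0,0,0,0,0,0,1],[0,0,0,0,0,0,1]],
  ],
)

```text
time_s: 5.1
tool_pos: [0.6433, -0.1778, 0.3001]
tool_rot: [179.9, 0.2, -11.4]
force: [-1.4, -4.9, -4.0]
grip_width: 0.0199
grasp_force: 20.0
```

Request:
jog_arm(
  motion=[
    [[0,0,0,0,0,0,0.5],[0,0,0,0,0,0,0.3],[0,0,-0.1,0,0,0,0.2],[0,0,-0.5,0,0,0,0],[0,0,-0.7,0,0,0,0]],
  ],
)

```text
time_s: 5.6
tool_pos: [0.6449, -0.1745, 0.3764]
tool_rot: [-179.9, -0.3, -11.2]
force: [0.6, 0.8, 0.4]
grip_width: 0.0516
grasp_force: 0.0
```

Request:
jog_arm(
  motion=[
    [[0,1,0,0,0,0,0],[0,1,0,0,0,0,0],[0,1,0,0,0,0,0]],
  ],
)

```text
time_s: 5.9
tool_pos: [0.6219, -0.2832, 0.3728]
tool_rot: [179.7, -0.0, -12.0]
force: [0.1, -0.7, -0.3]
grip_width: 0.0762
grasp_force: 0.0
```

Request:
jog_arm(
  motion=[
    [[-0.3,1,0,0,0,0,0],[-0.3,1,0,0,0,0,0],[-0.3,1,0,0,0,0,0]],
  ],
)

```text
time_s: 6.2
tool_pos: [0.5712, -0.3741, 0.373]
tool_rot: [179.7, 0.0, -11.9]
force: [-0.3, 0.3, -0.6]
grip_width: 0.0865
grasp_force: 0.0
```

Run:
```python
from h import *
ims={}
for n in("scene","top"):
    p,d=env.read_camera(n); np.savez(n+'2.npz',p=p,d=d); ims[n]=p
a=cv2.resize(ims['top'][130:250,330:450],(600,600),interpolation=cv2.INTER_CUBIC)
save('t2.png',a)
P=cloud('top',np.load('top2.npz')['d']); z=P[...,2]
def box(m,name):
    pts=P[m]; r=cv2.minAreaRect(pts[:,:2].astype(np.float32)); print(name,m.sum(),np.round(pts.mean(0),4),[np.round(x,4) for x in r], np.round(np.percentile(pts[:,2],[2,50,98]),4))
m=np.zeros(z.shape,bool); m[140:240,335:440]=1
box(m&(z>.115)&(z<.139),'grip'); box(m&(z>.139)&(z<.155),'rim'); box(m&(z>.16),'lid'); 
print(env.get_obs()['tool_pos'])
```

```text
grip 384 [ 0.5396 -0.174   0.1294] [array([ 0.5364, -0.1566]), array([0.1582, 0.1369]), np.float64(78.7171)] [0.1155 0.1316 0.1385]
rim 507 [ 0.5496 -0.1611  0.1453] [array([ 0.5397, -0.1583]), array([0.1604, 0.1437]), np.float64(78.703)] [0.1396 0.1447 0.1541]
lid 1608 [ 0.6176 -0.1733  0.2555] [array([ 0.5554, -0.0952]), array([0.1372, 0.3346]), np.float64(40.4629)] [0.1636 0.2302 1.1345]
[ 0.57476627 -0.3676583   0.3729978 ]
```

View pics/t2.png

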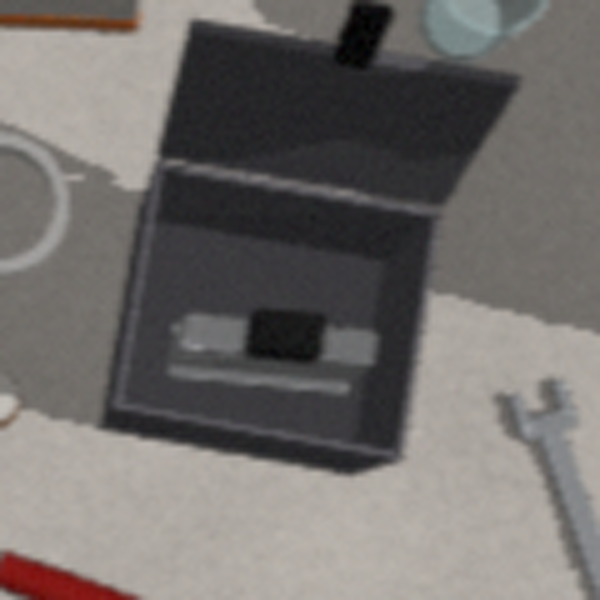

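The lid is back on its stop, and the gauge stands in the case with its black grip at crop (287,335), which is about (387,197) in the full top image. I'll measure it.

Run:
```python
from h import *
t=np.load('top2.npz');p=t['p'];P=cloud('top',t['d']); z=P[...,2]
def box(m,name):
    pts=P[m]; r=cv2.minAreaRect(pts[:,:2].astype(np.float32)); print(name,m.sum(),np.round(np.median(pts,0),4),[np.round(x,4) for x in r])
m=np.zeros(z.shape,bool); m[190:204,377:397]=1
g=p.max(2)
box(m&(z>.126)&(z<.145)&(g<45),'grip')
m[:]=0; m[188:210,362:408]=1
box(m&(z>.09)&(z<.108),'plate')
box(m&(z>.007)&(z<.022),'sole')
print(env.get_obs()['tool_pos'],env.get_obs()['tool_rot'])
# bias check with pre-open data: top lid rect
```

```text
grip 118 [ 0.5263 -0.163   0.1345] [array([ 0.5267, -0.1632]), array([0.0377, 0.0239]), np.float64(83.757)]
plate 184 [ 0.526  -0.1452  0.0999] [array([ 0.5254, -0.1704]), array([0.1215, 0.0339]), np.float64(75.5046)]
sole 179 [ 0.5153 -0.1679  0.0116] [array([ 0.5358, -0.1718]), array([0.135 , 0.0664]), np.float64(88.1744)]
[ 0.57476627 -0.3676583   0.3729978 ] [ 1.79993307e+02 -7.55010496e-02 -1.14938017e+01]
```

Request:
jog_arm(
  motion=[
    [[-0.44,-0.96,0,0,0,-0.238,0.43],[-0.44,-0.96,0,0,0,-0.238,0.43],[-0.44,-0.96,0,0,0,-0.238,0.43],[-0.44,-0.96,0,0,0,-0.238,0.43],[-0.44,-0.96,0,0,0,-0.238,0.43]],
  ],
)

```text
time_s: 6.8
tool_pos: [0.5525, -0.2594, 0.3734]
tool_rot: [179.9, -0.1, 32.2]
force: [-1.2, -0.3, 0.4]
grip_width: 0.0555
grasp_force: 0.0
```

Request:
jog_arm(
  motion=[
    [[0.33,-1,0,0,0,-0.238,0.43],[0.33,-1,0,0,0,-0.238,0.43],[0.33,-1,0,0,0,-0.238,0.43],[0.33,-1,0,0,0,-0.238,0.43],[0.33,-1,0,0,0,-0.238,0.43]],
  ],
)

```text
time_s: 7.3
tool_pos: [0.5277, -0.1569, 0.3732]
tool_rot: [179.9, -0.0, 75.1]
force: [0.2, 0.5, -0.5]
grip_width: 0.0494
grasp_force: 0.0
```

Request:
jog_arm(
  motion=[
    [[0,0,0,0,0,-0.04,0.43],[0,0,0,0,0,-0.058,0.43],[0,0,0,0,0,-0.058,0.43],[0,0,0,0,0,-0.058,0.43]],
  ],
)

```text
time_s: 7.7
tool_pos: [0.5275, -0.1588, 0.3726]
tool_rot: [179.9, -0.0, 84.9]
force: [-0.4, 0.4, -1.1]
grip_width: 0.0491
grasp_force: 0.0
```

Run:
```python
from h import *
o=env.get_obs();print(o['tool_pos'],o['tool_rot'],o['grip_width'],o['qpos'],o['time_s'])
```

```text
[ 0.52750867 -0.15883596  0.3725824 ] [ 1.79948436e+02 -1.53495067e-02  8.49166857e+01] 0.04913389413779984 [ 45.41286383   6.50784272 -34.50150417  83.09988672   3.66139426
  91.47673037   6.09840743] 7.7
```

Request:
jog_arm(
  motion=[
    [[0,0,0,-0.0333,0,0,0.43],[-0.02,0,0.3,-0.0667,0,0,0.43],[-0.03,0,0.7,-0.0667,0,0,0.43],[-0.03,0,1,-0.0667,0,0,0.43],[-0.03,0,1,-0.0667,0,0,0.43]],
  ],
)

```text
time_s: 8.2
tool_pos: [0.524, -0.1623, 0.2678]
tool_rot: [168.4, -0.1, 84.8]
force: [-0.6, 0.2, -0.1]
grip_width: 0.0494
grasp_force: 0.0
```

Request:
jog_arm(
  motion=[
    [[0,-0.083,0.391,0,0,0,0.43],[0,-0.166,0.782,0,0,0,0.43],[0,-0.166,0.782,0,0,0,0.43]],
  ],
)

```text
time_s: 8.5
tool_pos: [0.5243, -0.1624, 0.1886]
tool_rot: [168.4, -0.2, 84.9]
force: [-1.3, 0.9, -0.7]
grip_width: 0.0497
grasp_force: 0.0
```

Run:
```python
from h import *
o=env.get_obs();print(o['tool_pos'],o['tool_rot'],o['force'])
p,d=env.read_camera('top'); q,e=env.read_camera('scene')
a=cv2.resize(p[130:250,330:450],(600,600),interpolation=cv2.INTER_CUBIC)
b=cv2.resize(q[90:250,220:340],(450,600),interpolation=cv2.INTER_CUBIC)
save('t3.png',cv2.resize(np.hstack([a,b]),(800,457)))
```

```text
[ 0.52434583 -0.16237597  0.18856895] [168.42570378  -0.18292112  84.86384447] [-1.29682915  0.8926898  -0.70520645]
```

View pics/t3.png

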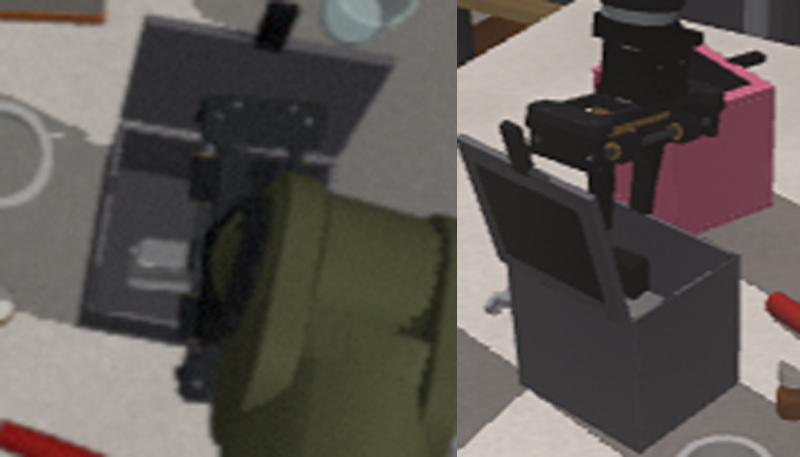

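The gripper's body clears the lid, with the grip at right-crop (625,270) directly below the fingers. I'll descend, checking force.

Request:
jog_arm(
  motion=[
    [[0,-0.06,0.25,0,0,0,0.43],[0,-0.1,0.45,0,0,0,0.43],[0,-0.1,0.45,0,0,0,0.43]],
  ],
)

```text
time_s: 8.9
tool_pos: [0.5267, -0.1638, 0.1467]
tool_rot: [168.0, -0.0, 84.8]
force: [0.2, 0.5, -0.7]
grip_width: 0.0496
grasp_force: 0.0
```

Request:
jog_arm(
  motion=[
    [[0,-0.01,0.14,0,0,0,0.43],[0,-0.03,0.27,0,0,0,0.43],[0,-0.03,0.27,0,0,0,0.43]],
  ],
)

```text
time_s: 9.2
tool_pos: [0.5284, -0.1638, 0.1178]
tool_rot: [168.1, -0.0, 84.8]
force: [-0.5, 0.2, 0.2]
grip_width: 0.0497
grasp_force: 0.0
```

Run:
```python
from h import *
o=env.get_obs();print(o['tool_pos'],o['tool_rot'],o['force'],o['grip_width'])
```

```text
[ 0.5283784  -0.16380955  0.11775133] [ 1.68112437e+02 -4.57356833e-02  8.48405567e+01] [-0.52781373  0.18451737  0.21526712] 0.04967042167932039
```

Request:
jog_arm(
  motion=[
    [[0,0,0,0,0,0,0.6],[0,0,0,0,0,0,0.7],[0,0,0,0,0,0,0.8],[0,0,0,0,0,0,0.9],[0,0,0,0,0,0,0.9]],
  ],
  grip_force=30,
)

```text
time_s: 9.7
tool_pos: [0.5286, -0.1641, 0.1194]
tool_rot: [168.1, 0.0, 84.8]
force: [-3.1, 1.2, 4.6]
grip_width: 0.0288
grasp_force: 27.3
```

Request:
jog_arm(
  motion=[
    [[0,0,0,0,0,0,1],[0,0,0,0,0,0,1],[0,0,0,0,0,0,1],[0,0,0,0,0,0,1]],
  ],
)

```text
time_s: 10.1
tool_pos: [0.5286, -0.1641, 0.1194]
tool_rot: [168.0, 0.0, 84.8]
force: [-3.4, 0.5, 4.7]
grip_width: 0.0289
grasp_force: 27.4
```

Request:
jog_arm(
  motion=[
    [[0,0.02,-0.1,0,0,0,1],[0,0.04,-0.2,0,0,0,1],[0,0.04,-0.2,0,0,0,1],[0,0.04,-0.2,0,0,0,1]],
  ],
  grip_force=45,
)

```text
time_s: 10.5
tool_pos: [0.529, -0.1641, 0.1397]
tool_rot: [168.0, 0.0, 84.8]
force: [-0.0, 0.0, -2.5]
grip_width: 0.0238
grasp_force: 45.0
```

Run:
```python
from h import *
o=env.get_obs();print(o['tool_pos'],o['tool_rot'],o['force'],o['wrist_torque'],o['grip_width'])
p,d=env.read_camera('top'); q,e=env.read_camera('scene')
a=cv2.resize(p[130:250,330:450],(600,600),interpolation=cv2.INTER_CUBIC)
b=cv2.resize(q[90:250,220:340],(450,600),interpolation=cv2.INTER_CUBIC)
save('t4.png',cv2.resize(np.hstack([a,b]),(800,457)))
```

```text
[ 0.5289636  -0.16414757  0.13971208] [1.67952446e+02 2.72519095e-02 8.48328343e+01] [-0.04141493  0.04395835 -2.54543887] [ 0.05655921  0.39282516 -0.05833116] 0.023761541531824908
```

View pics/t4.png

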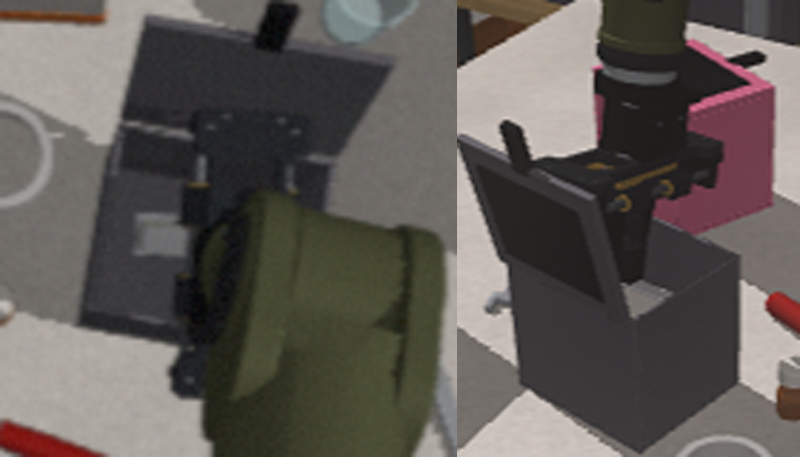

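The gauge is lifted and lies flat in the pads (width 23.8 mm). I'll continue the lift.

Request:
jog_arm(
  motion=[
    [[0,0.06,-0.29,0,0,0,1],[0,0.12,-0.59,0,0,0,1],[0,0.17,-0.78,0,0,0,1],[0,0.17,-0.78,0,0,0,1]],
  ],
)

```text
time_s: 11.0
tool_pos: [0.5312, -0.1646, 0.2222]
tool_rot: [167.7, 0.1, 84.8]
force: [0.1, -0.2, -3.1]
grip_width: 0.0233
grasp_force: 45.0
```

Request:
jog_arm(
  motion=[
    [[0,0.06,-0.29,0,0,0,1],[0,0.12,-0.59,0,0,0,1],[0,0.18,-0.85,0,0,0,1],[0,0.18,-0.85,0.0333,0,0,1],[0,0.18,-0.85,0.0665,0,0,1]],
  ],
)

```text
time_s: 11.5
tool_pos: [0.5285, -0.1647, 0.3064]
tool_rot: [-179.9, 0.1, 84.7]
force: [-0.1, 1.5, -4.6]
grip_width: 0.0238
grasp_force: 45.0
```

Request:
jog_arm(
  motion=[
    [[0.3,0,0,0,0,0,1],[0.6,0,0,0,0,0,1],[0.9,0,0,0,0,0,1],[0.9,0,0,0,0,0,1]],
  ],
)

```text
time_s: 11.9
tool_pos: [0.5373, -0.0678, 0.3043]
tool_rot: [-179.9, -0.2, 85.3]
force: [-0.4, 0.2, -4.0]
grip_width: 0.0237
grasp_force: 45.0
```

Run:
```python
from h import *
o=env.get_obs();print(o['tool_pos'],o['tool_rot'],o['force'],o['wrist_torque'],o['grip_width'],o['qpos'])
```

```text
[ 0.53730178 -0.06778709  0.30433935] [-179.93281785   -0.23176878   85.34194337] [-0.38058232  0.2379554  -3.96923704] [ 0.02860884 -0.07649224  0.01205623] 0.023702121065281537 [ 41.54881309   6.27903827 -39.85715988  91.30951475   3.80591424
  83.9317128   -3.20348288]
```

Request:
jog_arm(
  motion=[
    [[0.4,0,0,0,0,0,1],[0.8,-0.05,0,0,0,0,1],[1,-0.09,0,0,0,0.011,1],[1,-0.09,0,0,0,0.011,1]],
  ],
)

```text
time_s: 12.3
tool_pos: [0.5363, 0.0309, 0.3047]
tool_rot: [-179.9, -0.1, 83.2]
force: [0.3, 1.2, -3.7]
grip_width: 0.0238
grasp_force: 45.0
```

Request:
jog_arm(
  motion=[
    [[0.4,0,0,0,0,0,1],[0.8,-0.03,0,0,0,0,1],[1,-0.06,0,0,0,0,1],[1,-0.06,0,0,0,0,1]],
  ],
)

```text
time_s: 12.7
tool_pos: [0.5428, 0.1296, 0.3048]
tool_rot: [-179.9, -0.1, 83.2]
force: [-0.6, 0.6, -3.5]
grip_width: 0.0236
grasp_force: 45.0
```

Request:
jog_arm(
  motion=[
    [[0.2,0,0,0,0,0,1],[0.4,0,0,0,0,0,1],[0.4,0,0,0,0,0,1],[0.4,0,0,0,0,0,1]],
  ],
)

```text
time_s: 13.1
tool_pos: [0.5489, 0.164, 0.3049]
tool_rot: [-180.0, 0.1, 82.8]
force: [0.1, -0.7, -2.8]
grip_width: 0.0233
grasp_force: 45.0
```

Run:
```python
from h import *
o=env.get_obs();print(o['tool_pos'],o['tool_rot'],o['force'],o['wrist_torque'],o['grip_width'],o['qpos'])
p,d=env.read_camera('top'); q,e=env.read_camera('scene'); np.savez('scene5.npz',p=q,d=e); np.savez('top5.npz',p=p,d=d)
K,og,M=cam('scene'); t=(M.T@(o['tool_pos']-og)); print('tcp px',(K@t)[:2]/t[2])
b=cv2.resize(q[140:290,330:450],(640,800),interpolation=cv2.INTER_CUBIC)
save('s5.png',cv2.resize(q[140:290,320:460],(560,600),interpolation=cv2.INTER_CUBIC))
```

```text
[0.5489228  0.16395994 0.30492361] [-1.79969035e+02  8.44154199e-02  8.28062989e+01] [ 0.10391015 -0.72639696 -2.78545681] [-0.03691885 -0.14395005 -0.05415143] 0.02329019007109811 [ 22.90150411  12.47082751 -49.22078536  86.87133964   9.50107409
  85.0504049  -33.67449531]
tcp px [398.29875797 157.69903712]
```

View pics/s5.png

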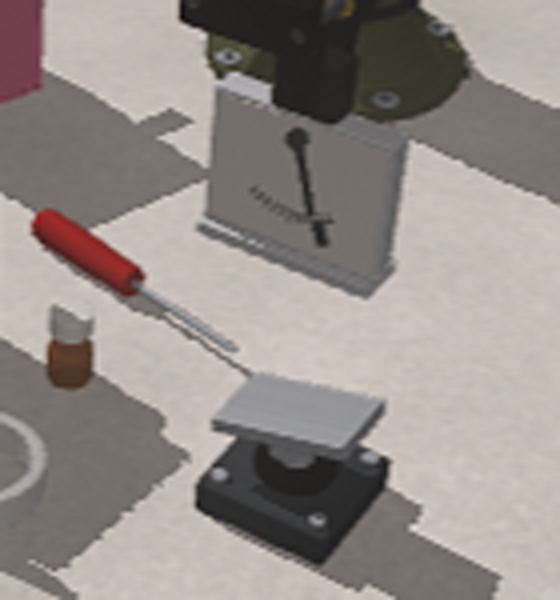

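The dial faces +x toward the scene camera, with its pivot at crop (297,137) and pointer and mark running down to about (320,240). The gauge hangs level above the cap at (300,410). The pointer is probably still swinging, so I'll move nearer, let it settle and measure.

Request:
jog_arm(
  motion=[
    [[0.03,-0.05,0.2,0,0,0,1],[0.07,-0.1,0.4,0,0,0,1],[0.07,-0.1,0.6,0,0,0,1],[0.07,-0.1,0.6,0,0,0,1],[0.07,-0.1,0.6,0,0,0,1]],
  ],
)

```text
time_s: 13.7
tool_pos: [0.5401, 0.1724, 0.2462]
tool_rot: [180.0, 0.0, 82.8]
force: [0.5, -0.0, -2.3]
grip_width: 0.0237
grasp_force: 45.0
```

Request:
jog_arm(
  motion=[
    [[0,0,0,0,0,0,1],[0,0,0,0,0,0,1],[0,0,0,0,0,0,1],[0,0,0,0,0,0,1],[0,0,0,0,0,0,1]],
  ],
)

```text
time_s: 14.2
tool_pos: [0.5397, 0.1739, 0.2462]
tool_rot: [179.9, 0.0, 82.9]
force: [-0.8, 0.3, -2.5]
grip_width: 0.0238
grasp_force: 45.0
```

Request:
jog_arm(
  motion=[
    [[0,0,0,0,0,0,1],[0,0,0,0,0,0,1],[0,0,0,0,0,0,1],[0,0,0,0,0,0,1],[0,0,0,0,0,0,1]],
  ],
)

```text
time_s: 14.7
tool_pos: [0.5397, 0.1739, 0.246]
tool_rot: [180.0, 0.0, 82.9]
force: [0.3, -0.4, -3.6]
grip_width: 0.0236
grasp_force: 45.0
```

```bash
cat >> h.py <<'E'
def grab(n,k):
    a=[env.read_camera(n) for _ in range(k)]
    return np.mean([x[0] for x in a],0),np.median([x[1] for x in a],0)
def rect(img,o,s=8,dx=0.0,off=(0,0)):
    """dial face rectified, s px/mm; gauge y right [-60,60], z up [-5,135] mm; gauge frame from tool pose"""
    T=R.from_euler('xyz',o['tool_rot'],degrees=True).as_matrix()
    gx,gy,gz=T[:,1],T[:,0],-T[:,2]
    g0=o['tool_pos']-T[:,2]*.005-gz*.115+gy*off[0]+gz*off[1]
    K,og,M=cam('scene')
    c=np.array([[-60,135],[60,135],[60,-5],[-60,-5]])/1e3
    W=np.array([g0+gx*(.010+dx)+gy*y+gz*z for y,z in c]); t=(W-og)@M@K.T
    H=cv2.getPerspectiveTransform((t[:,:2]/t[:,2:]).astype(np.float32),np.float32([[0,0],[120*s,0],[120*s,140*s],[0,140*s]]))
    return cv2.warpPerspective(img.astype(np.float32),H,(120*s,140*s),flags=cv2.INTER_CUBIC)
E
python3 - <<'E'
from h import *
q,e=grab('scene',8); p,d=grab('top',4); o=env.get_obs(); np.savez('m6.npz',q=q,e=e,p=p,d=d,**{k:o[k] for k in('tool_pos','tool_rot')})
print(o['tool_pos'],o['tool_rot'],o['force'],o['time_s'])
r=rect(q,o,5); save('r6.png',np.clip(r,0,255).astype(np.uint8))
E
```

```text
[0.53966117 0.17383031 0.24602822] [1.79965954e+02 3.92081209e-03 8.28547507e+01] [-0.27560811  0.46086601 -2.98018442] 15.3
```

View pics/r6.png

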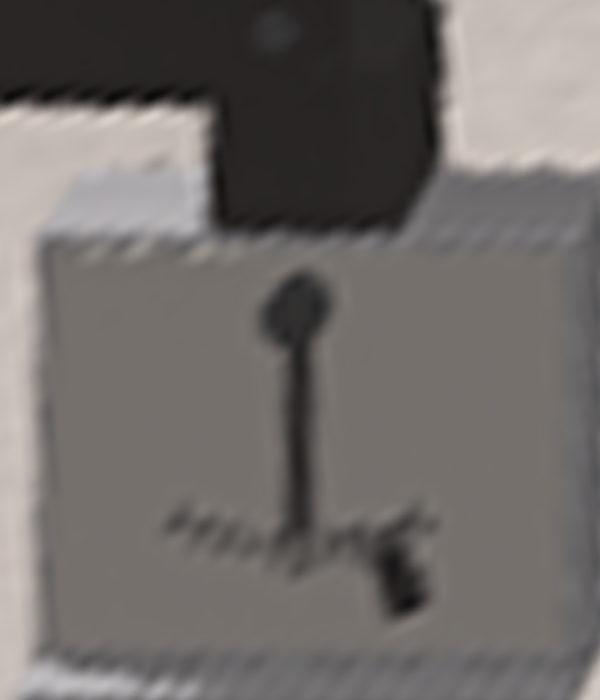

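The settled, rectified dial shows the pivot at (295,310), the pointer plumb down to (297,530) and the index mark centred at (402,580). That puts the index at about +21.5° (0.375 rad), with the gauge upright. Next I measure the gauge-to-cap offset within one camera, so the calibration bias cancels.

Run:
```python
from h import *
m=np.load('m6.npz'); a=np.deg2rad(-7.1); F=np.array([[np.cos(a),np.sin(a)],[-np.sin(a),np.cos(a)]])
tp=m['tool_pos']; 
def loc(P): # gauge/foot-aligned coords about TCP, mm
    return np.c_[(P[:,:2]-tp[:2])@F.T,P[:,2]]*1e3
S=loc(cloud('scene',m['e']).reshape(-1,3)); I=m['q'].reshape(-1,3)
near=(np.abs(S[:,0])<60)&(np.abs(S[:,1])<75)
dial=near&(np.abs(S[:,0]-10)<5)&(S[:,2]>135)&(S[:,2]<205)
print('dial',dial.sum(),np.median(S[dial],0),'y ext',np.percentile(S[dial,1],[.5,1,2,98,99,99.5]))
cap=near&(S[:,2]>54)&(S[:,2]<90)
def fit(c,n):
    pl=None
    for _ in range(5):
        A=np.c_[S[c][:,:2],np.ones(c.sum())]; k=np.linalg.lstsq(A,S[c][:,2],rcond=None)[0]; c=c&(np.abs(S[:,2]-S[:,:2]@k[:2]-k[2])<4)
    r=cv2.minAreaRect(S[c][:,:2].astype(np.float32)); print(n,c.sum(),'slope',k,'box',r,'mean',S[c].mean(0),'x',np.percentile(S[c][:,0],[1,99]),'y',np.percentile(S[c][:,1],[1,99]))
fit(cap,'cap')
blk=near&(np.abs(S[:,2]-24)<4); print('blk y',np.percentile(S[blk,1],[1,99]),'x',np.percentile(S[blk,0],[1,99]))
S=loc(cloud('top',np.load('top0.npz')['d']).reshape(-1,3)); near=(np.abs(S[:,0])<60)&(np.abs(S[:,1])<75)
cap=near&(S[:,2]>54)&(S[:,2]<90); fit(cap,'captop')
S=loc(cloud('top',m['d']).reshape(-1,3)); I=m['p'].reshape(-1,3)
pl=(np.abs(S[:,0])<14)&(np.abs(S[:,1])<75)&(S[:,2]>200)&(S[:,2]<225); print('plate top cam',pl.sum(),np.percentile(S[pl],[2,50,98],axis=0))
```

```text
dial 1174 [  8.58857647   4.18631296 168.8276842 ] y ext [-52.89347219 -52.27689006 -50.43594136  54.3299476   55.09505343
  55.31006166]
cap 540 slope [-1.63694603e-02  2.23622446e-01  6.98224230e+01] box ((-1.8031768798828125, 1.1283760070800781), (57.75661087036133, 88.29985809326172), 0.902253270149231) mean [ 1.15845194  2.94491645 70.46200921] x [-28.94121948  26.77414434] y [-41.92889237  44.59794024]
blk y [-38.80921178  48.08745893] x [-42.65620099  43.02538721]
captop 555 slope [-1.72019023e-03  2.24049703e-01  7.14211377e+01] box ((1.0069236755371094, -2.334442138671875), (56.51237869262695, 88.0894775390625), 0.5872476696968079) mean [ 0.39942667 -1.77302224 71.02320555] x [-26.84677747  27.97427949] y [-44.81284119  40.14724063]
plate top cam 121 [[ -9.36238437 -56.77299221 201.67388307]
 [ -0.87815097 -39.42762669 223.40877106]
 [ 11.34239118 -21.52805643 224.88305363]]
```

Both cameras agree that the gauge must go about +3 mm along foot y, and the sole lies 118 mm below the TCP. I'll shift and descend until it touches.

Request:
jog_arm(
  motion=[
    [[0.03,0.005,0.1,0,0,0,1],[0.03,0.005,0.25,0,0,0,1],[0.03,0.005,0.35,0,0,0,1],[0.03,0.005,0.42,0,0,0,1],[0.03,0.005,0.42,0,0,0,1]],
  ],
)

```text
time_s: 15.8
tool_pos: [0.5397, 0.1763, 0.2023]
tool_rot: [-179.9, 0.1, 82.9]
force: [-0.4, -0.5, -2.5]
grip_width: 0.0239
grasp_force: 45.0
```

Request:
jog_arm(
  motion=[
    [[0,0,0.03,0,0,0,1],[0,0,0.06,0,0,0,1],[0,0,0.09,0,0,0,1],[0,0,0.12,0,0,0,1],[0,0,0.12,0,0,0,1]],
  ],
)

```text
time_s: 16.3
tool_pos: [0.5406, 0.177, 0.1919]
tool_rot: [180.0, -0.0, 82.9]
force: [-0.6, 0.5, -3.4]
grip_width: 0.0238
grasp_force: 45.0
```

Request:
jog_arm(
  motion=[
    [[0,0,0.02,0,0,0,1],[0,0,0.04,0,0,0,1],[0,0,0.04,0,0,0,1],[0,0,0.04,0,0,0,1]],
  ],
)

```text
time_s: 16.7
tool_pos: [0.5407, 0.1767, 0.1881]
tool_rot: [180.0, 0.0, 82.9]
force: [-0.3, 0.7, -2.3]
grip_width: 0.0233
grasp_force: 45.0
```

Run:
```python
from h import *
o=env.get_obs();print(o['tool_pos'],o['tool_rot'],o['force'],o['wrist_torque'],o['grip_width'],o['qpos'])
```

```text
[0.54066456 0.1767318  0.18808966] [1.79955204e+02 1.19065768e-03 8.28542253e+01] [-0.28686806  0.67642357 -2.25141882] [ 0.2569395  -0.1386742  -0.00230318] 0.023309104200392554 [ 21.19369973  15.82210649 -48.81702966  97.36307841  12.45711031
  72.42632983 -37.4781462 ]
```

Request:
jog_arm(
  motion=[
    [[0,0,0.01,0,0,0,1],[0,0,0.02,0,0,0,1],[0,0,0.02,0,0,0,1],[0,0,0.02,0,0,0,1]],
  ],
)

```text
time_s: 17.1
tool_pos: [0.5406, 0.1768, 0.1862]
tool_rot: [180.0, 0.0, 82.9]
force: [0.6, 0.3, -0.8]
grip_width: 0.0236
grasp_force: 45.0
```

Request:
jog_arm(
  motion=[
    [[0,0,0.01,0,0,0,1],[0,0,0.02,0,0,0,1],[0,0,0.02,0,0,0,1],[0,0,0.02,0,0,0,1]],
  ],
)

```text
time_s: 17.5
tool_pos: [0.5407, 0.1768, 0.1843]
tool_rot: [179.9, -0.0, 82.9]
force: [0.0, 0.6, 1.3]
grip_width: 0.0234
grasp_force: 45.0
```

```bash
cat > st.py <<'E'
from h import *
m=[]
for i in range(4):
    env.read_camera('scene') if i else 0
    o=env.get_obs(); m.append(np.r_[o['force'],o['wrist_torque']])
print(o['tool_pos'],o['tool_rot'],np.round(np.mean(m,0),2),o['grip_width'])
E
python3 st.py
```

```text
[0.54067175 0.17679017 0.18419228] [ 1.79949097e+02 -1.93815074e-03  8.28555748e+01] [-0.15  0.16  1.2   0.18  0.    0.01] 0.023853721077668765
```

```bash
cat > capcheck.py <<'E'
from h import *
q,e=grab('scene',6); o=env.get_obs(); tp=o['tool_pos']; a=np.deg2rad(-7.1); F=np.array([[np.cos(a),np.sin(a)],[-np.sin(a),np.cos(a)]])
P=cloud('scene',e).reshape(-1,3); S=np.c_[(P[:,:2]-np.array([.5407,.1768]))@F.T,P[:,2]]*1e3
c=(S[:,0]>17)&(S[:,0]<25.5)&(np.abs(S[:,1])<44)&(S[:,2]>45)&(S[:,2]<90)
for _ in range(4):
    k=np.polyfit(S[c,1],S[c,2],1); c&=np.abs(S[:,2]-np.polyval(k,S[:,1]))<4
print('cap strip',c.sum(),k,'deg',np.degrees(np.arctan(k[0])),'y',np.percentile(S[c,1],[1,99]))
np.savez('cc.npz',q=q,e=e)
E
python3 capcheck.py
```

```text
cap strip 90 [-1.30498606e-02  6.45110282e+01] deg -0.7476594958288889 y [-43.12962701  43.43936096]
```

The cap lies flat under the sole and the press is about 4 N. Now I rock about the cap's axis, 133 mm below the TCP, starting with the first 10°.

Request:
jog_arm(
  motion=[
    [[0.046,0,0.001,0,-0.0111,0,1],[0.093,0,0.003,0,-0.0222,0,1],[0.139,0,0.007,0,-0.0333,0,1],[0.185,0,0.013,0,-0.0444,0,1],[0.231,0,0.02,0,-0.0556,0,1]],
  ],
)

```text
time_s: 18.45
tool_pos: [0.5438, 0.1991, 0.1821]
tool_rot: [179.9, 10.2, 82.8]
force: [-0.1, 0.2, 1.1]
grip_width: 0.0237
grasp_force: 45.0
```

Request:
jog_arm(
  motion=[
    [[0,0,0,0,0,0,1],[0,0,0,0,0,0,1],[0,0,0,0,0,0,1]],
  ],
)

```text
time_s: 18.75
tool_pos: [0.5434, 0.1997, 0.1821]
tool_rot: [180.0, 9.9, 82.8]
force: [-0.1, 2.2, 1.5]
grip_width: 0.0235
grasp_force: 45.0
```

```bash
python3 st.py; python3 capcheck.py; python3 -c "
from h import *
print(env.get_obs()['qpos'])"
```

```text
[0.54337268 0.19965483 0.18220732] [179.96407456   9.95063749  82.82019276] [0.08 1.87 0.94 0.63 0.07 0.02] 0.023610593977538494
cap strip 83 [-0.1798646  65.28871578] deg -10.196459395335 y [-38.1230817   42.28220799]
[  9.87015812  21.74781804 -46.92350068  92.41543408  23.35205321
  80.42113627 -48.60460523]
```

Request:
jog_arm(
  motion=[
    [[0.046,0,0.001,0,-0.0111,0,1],[0.093,0,0.003,0,-0.0222,0,1],[0.139,0,0.007,0,-0.0333,0,1],[0.185,0,0.013,0,-0.0444,0,1],[0.231,0,0.02,0,-0.0556,0,1]],
  ],
)

```text
time_s: 19.7
tool_pos: [0.5467, 0.2213, 0.1761]
tool_rot: [179.9, 20.2, 82.8]
force: [0.6, 0.8, 1.1]
grip_width: 0.0241
grasp_force: 45.0
```

Request:
jog_arm(
  motion=[
    [[0,0,0,0,0,0,1],[0,0,0,0,0,0,1],[0,0,0,0,0,0,1],[0,0,0,0,0,0,1],[0,0,0,0,0,0,1]],
  ],
)

```text
time_s: 20.2
tool_pos: [0.5462, 0.2218, 0.1763]
tool_rot: [180.0, 20.0, 82.8]
force: [-1.0, 2.3, 1.1]
grip_width: 0.0238
grasp_force: 45.0
```

Request:
jog_arm(
  motion=[
    [[0,0,0,0,0,0,1],[0,0,0,0,0,0,1],[0,0,0,0,0,0,1],[0,0,0,0,0,0,1],[0,0,0,0,0,0,1]],
  ],
)

```text
time_s: 20.7
tool_pos: [0.5463, 0.2219, 0.1761]
tool_rot: [180.0, 20.0, 82.8]
force: [-1.7, 2.1, 1.3]
grip_width: 0.0237
grasp_force: 45.0
```

Request:
jog_arm(
  motion=[
    [[0,0,0,0,0,0,1],[0,0,0,0,0,0,1],[0,0,0,0,0,0,1],[0,0,0,0,0,0,1],[0,0,0,0,0,0,1]],
  ],
)

```text
time_s: 21.2
tool_pos: [0.5462, 0.2219, 0.1761]
tool_rot: [180.0, 20.0, 82.8]
force: [-0.4, 0.5, 0.9]
grip_width: 0.0236
grasp_force: 45.0
```

```bash
cat > dial.py <<'E'
from h import *
# angles of pointer and index about the pivot, dark centroids along the radius in the rectified dial
def dial(q,o,dx=.003,off=(-.0005,-.0075)):
    s=8; g=rect(q,o,s,dx,off).mean(2); g=cv2.GaussianBlur(g,(0,0),3)
    Y=lambda y,z:(( y+60)*s,(135-z)*s)
    def samp(pv,r,a): 
        y=pv[0]+r*np.sin(a); z=pv[1]-r*np.cos(a); u,v=Y(y,z)
        return cv2.remap(g,u.astype(np.float32),v.astype(np.float32),cv2.INTER_CUBIC)
    # pivot: centroid of the dark hub
    yy,zz=np.meshgrid(np.arange(-9,9.01,.25),np.arange(73,92,.25)); pv=np.array([0,82.])
    for _ in range(6):
        u,v=Y(yy,zz); d=cv2.remap(g,u.astype(np.float32),v.astype(np.float32),1); w=np.clip(95-d,0,None)*((yy-pv[0])**2+(zz-pv[1])**2<8**2); 
        w=np.clip(75-d,0,None)*((yy-pv[0])**2+(zz-pv[1])**2<6.5**2); pv=np.array([(w*yy).sum(),(w*zz).sum()])/w.sum()
    a=np.radians(np.arange(-15,40,.25))
    def ang(r0,r1,pv):
        r=np.arange(r0,r1,.5); Rr,A=np.meshgrid(r,a); pr=samp(pv,Rr,A).mean(1)
        i=pr.argmin(); b=np.percentile(pr,70); w=np.clip(b-pr,0,None)**1.5*(np.abs(a-a[i])<np.radians(7)); return np.degrees((w*a).sum()/w.sum()),pr.min()
    pvn=np.array([0,82.])
    return pv,[np.round(ang(r0,r1,p),2) for p in(pv,) for r0,r1 in((15,30),(28,42),(55,64))]
if __name__=='__main__':
    import sys
    m=np.load('m6.npz'); print('hover',dial(m['q'],m))
    q,e=grab('scene',10); o=env.get_obs(); np.savez('d.npz',q=q,e=e,tool_pos=o['tool_pos'],tool_rot=o['tool_rot'])
    print('now',dial(q,o),o['tool_rot'],o['force'],o['time_s'])
E
python3 dial.py; python3 capcheck.py
```

```text
hover (array([ 1.03208686, 81.92639503]), [array([ 1.1 , 41.05]), array([ 1.03, 41.96]), array([21.06, 32.45])])
now (array([ 1.16359709, 82.27604615]), [array([21.05, 37.2 ]), array([20.97, 34.38]), array([20.59, 27.58])]) [179.96242578  20.02053768  82.84209622] [-0.89232138  1.75313677  1.49427887] 21.7
cap strip 94 [-0.34762215 66.15346114] deg -19.168583736960606 y [-36.11151936  42.85517042]
```

```bash
cat > dep.py <<'E'
from h import *
a=[env.read_camera('scene') for _ in range(30)]; o=env.get_obs()
q=np.mean([x[0] for x in a],0); e=np.mean([x[1] for x in a],0); np.savez('d2.npz',q=q,e=e,tool_pos=o['tool_pos'],tool_rot=o['tool_rot'])
T=R.from_euler('xyz',o['tool_rot'],degrees=True).as_matrix(); gx,gy,gz=T[:,1],T[:,0],-T[:,2]
g0=o['tool_pos']-T[:,2]*.005-gz*.1225+gy*-.0005
D=(cloud('scene',e)-g0)@np.c_[gx,gy,gz]*1e3; g=q.mean(2)
y,z=D[...,1]-1,D[...,2]-82; r=np.hypot(y,z); an=np.degrees(np.arctan2(y,-z))
near=np.abs(D[...,0]-11)<8
for n,m in (('bg',near&(np.abs(y)<45)&(z>-68)&(z<8)&(g>95)&((an<-40)|(an>40)|(r<30)&(np.abs(an-21)>18))),('hub',near&(r<4)),('ptr',near&(r>14)&(r<42)&(np.abs(an-21)<4)&(g<75)),('mark',near&(r>53)&(r<66)&(np.abs(an-21)<4)&(g<75))):
    print(n,m.sum(),np.round(np.median(D[m],0),2),np.round(D[m][:,0].mean(),2),'+-',np.round(D[m][:,0].std()/max(m.sum(),1)**.5,2),g[m].mean().round(1))
from dial import dial
for dx in(.001,.003,.005): print(dx,dial(q,o,dx))
E
python3 dep.py
```

```text
bg 399 [ 8.56 -4.53 70.06] 8.55 +- 0.02 117.9
hub 7 [13.68  1.62 82.16] 13.69 +- 0.13 44.7
ptr 11 [11.01 10.82 56.53] 11.11 +- 0.09 41.6
mark 10 [11.45 21.64 27.57] 11.39 +- 0.1 40.2
0.001 (array([ 0.92439728, 80.56261104]), [array([21.11, 39.27]), array([21.01, 33.37]), array([20.58, 26.6 ])])
0.003 (array([ 1.15395778, 82.27825544]), [array([21.14, 39.19]), array([21.05, 33.43]), array([20.59, 27.68])])
0.005 (array([ 1.37653264, 84.02140929]), [array([21.16, 39.13]), array([21.08, 33.48]), array([20.6 , 28.71])])
```

Run:
```python
from h import *
m=np.load('d2.npz'); o=m; T=R.from_euler('xyz',o['tool_rot'],degrees=True).as_matrix(); gx,gy,gz=T[:,1],T[:,0],-T[:,2]
g0=o['tool_pos']-T[:,2]*.005-gz*.1225
D=((cloud('scene',m['e'])-g0)@np.c_[gx,gy,gz]*1e3).reshape(-1,3)
d=(np.abs(D[:,0]-8.5)<3)&(D[:,2]>20)&(D[:,2]<90)&(np.abs(D[:,1])<70); print('dial y',np.percentile(D[d,1],[.5,1,99,99.5]))
c=(D[:,0]>17)&(D[:,0]<25)&(np.abs(D[:,2])<6)&(np.abs(D[:,1])<60)
for _ in range(3):
    k=np.polyfit(D[c,1],D[c,2],1); c&=np.abs(D[:,2]-np.polyval(k,D[:,1]))<2.5
print('cap',c.sum(),k,np.degrees(k[0]),'y',np.percentile(D[c,1],[0,1,99,100]))
s=(D[:,0]>11)&(D[:,0]<15)&(np.abs(D[:,2]-8)<4)&(np.abs(D[:,1])<50); ks=np.polyfit(D[s,1],D[s,2],1); print('sole top',s.sum(),ks,np.degrees(ks[0]))
save('f.png',np.clip(rect(m['q'],o,5,0.003,(-.0005,-.0075)),0,255).astype(np.uint8))
```

```text
dial y [-53.21682099 -52.54768048  54.62172719  55.04327006]
cap 99 [-0.00601017  0.20668479] -0.3443573342547165 y [-43.44492242 -41.88815717  50.2017125   53.36505324]
sole top 86 [-0.00840937  7.21530223] -0.4818215730844232
```

View pics/f.png

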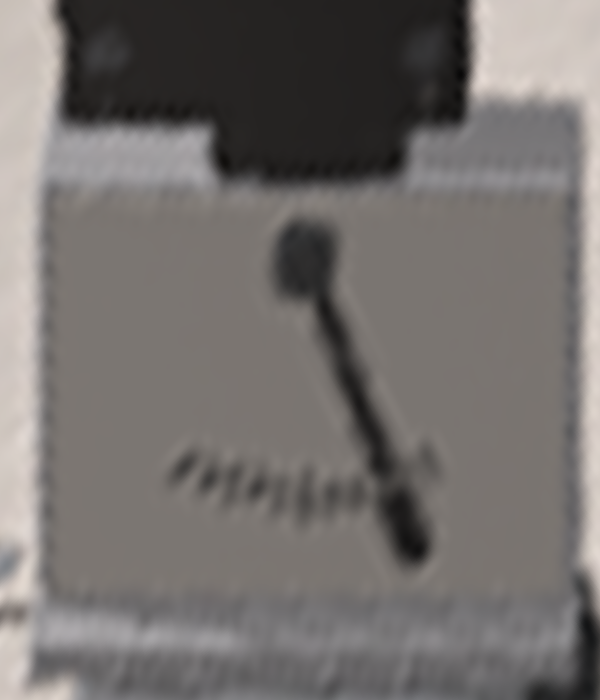

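The pointer, running from (305,260) to (385,470), and the index mark at (410,540) form one straight line. The cap is flat under the sole (slopes agree within 0.2°) and centred within about 2 mm, pressed with about 5 N. I'll hand the job in.

```bash
python3 -c "
from cell import env
print(env.sign_off())"
```

```text
the job is handed in; nothing more can be done
None
```

The lid rests back on its stop, and the gauge stands centred and flat on the cap. It is rocked about 20° so the pointer sits on the index mark to within about half a degree, and the arm is still holding it there so you can lock the foot.

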